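# Open the blue roll-top cabinet on the science bench

### The job

The class needs the test tubes: take the bar handle of the blue slatted shutter and roll it up and back until it is fully open and stays open by itself, then let go. Keep the yellow cabinet's shutter shut, and do not knock over or push away the little brown dropper bottle.

Things in the scene. Friction and masses are not known exactly. Their poses are not given: they have to be found in the camera images.
- blue_handle (a point): Middle of the level steel bar (round, 12 mm thick, 100 mm long between two end posts) on the blue-slatted shutter; about 40 mm free between bar and slats. Shut: 183 mm above the bench. The point turns with the shutter: its y always lies level along the bar; shut, its x points level into the cabinet, away from the robot, z up; opening tips x down and z back by the joint angle.
- blue_shutter (a joint): Blue shutter, rad: 0 shut, 1.48 open (stop). It turns about a level axis parallel to the bar, 120 mm above the bench; the bar is 150 mm from it: shut 136 mm in front and 63 mm above (25 degrees over level), then up and back over the top to 51 mm behind, 141 mm above. 2 to 4 N at the bar. Let go below 0.7 it slides shut, about 0.9 it balances, past 1.15 it rolls on to its stop.
- yellow_shutter (a joint): Yellow-slatted shutter of the other cabinet, same scale, to stay shut (0). Both cabinets are grey, alike, 240 mm deep, 220 wide, 240 high, fixed side by side at least 90 mm apart, fronts to the robot, turned up to 0.35 rad, left and right swapped at will. Slats' outer face 104 mm from the axis; front panel below them 150 mm high, arched cheeks of 120 mm radius.
- dropper_bottle: Small brown glass bottle with a red cap, 40 mm across and 85 mm high, standing loose on the bench in the gap between the two cabinets; origin at the centre of its underside, z axis up along it.
Not all that is in view belongs to the job. Of the things that look like the dropper_bottle, take the one that is nearest to the robot's base at the start.

How it is judged:
By the outcome, as a careful person would: the job done as asked, in the order asked, and still so for the second after the job is handed in, with the robot touching nothing.
It also fails if it takes over 32 s, if anything falls off the work surface, if the arm or the gripper's body presses on something with over 40 N, if the wrist force passes 120 N, or if a joint passes its speed limit or range.

### The arm

A 6-joint arm with a two-finger parallel gripper is mounted at the origin on the work surface. World frame = base frame: x ahead of the robot, y to its left, z up, the work surface at z = 0. Lengths are in m, angles in rad, forces in N, time in s.
With the tool pointing down it reaches from about 0.225 to 0.875 m from the base axis. Payload 3.4 kg.
Tool frame: the origin (TCP) lies between the finger pads; the fingertips stand 11 mm ahead of it and the grasp point (between the pads) lies 8 mm behind it (tips_ahead is the distance from the TCP to the fingertips, in m); z points along the fingers, x is the direction in which the jaws open and shut, and the axes are right-handed (so a half turn about z gives the same grasp; the last joint's range is limited). The gripper opens to 85 mm and grips with 20 to 120 N. Pads are 22 mm wide; open, the fingers measure 114 mm over their backs; the gripper's body (76 mm by 85 mm) begins 54 mm behind the grasp point. The pads swing forward as they close: fully open they stand 13 mm farther back than shut.
Start: joints at [-1.222, 0.276, 1.505, -0, 1.361, -0.121], TCP at [0.26, -0.513, 0.242] pointing down, gripper open.
Joint ranges: [-2.89, 2.89], [-0.75, 2.08], [0.22, 2.7], [-1.18, 4.32], [0.11, 2.71], [-2.7, 2.7]. Speed limits (rad/s): [2.57, 2.57, 3.14, 3.14, 3.14, 3.14].

### API

Orientations are given as a unit quaternion [w, x, y, z].
In Python, from rig import get_state, get_image, sign_off, masks_of, tips_ahead gives the robot as it stands.
- The arm moves only by the tool play_rows, never from a script. Its argument "series" is a list of rows, each an object of numbers: "fingers": the closure, from -1 (fully open) to 1 (shut); "dx", "dy", "dz": the shift along the world's x, y, z in mm; "turn": the turn about the world's z in rad. A call has 1 to 20 rows; each row shifts and turns the pose as measured when the row begins; what a row does not reach is not made up. A row lasts 1/12 s, in which the tool goes at most 41.7 mm and 7.16 degrees, less where a joint would pass 70% of its speed; a pose out of reach is approached as far as the arm can. A call with a gripper value outside its range is refused whole. The fingers move at their own pace and stop on an object; "squeeze" is the grip in N (left out, the last holds). Time passes only in rows, so rows that do not move let the fingers close. It gives the time, the measured TCP pose, the force and the opening at its end, in the units of the state.
- get_state(): the state, without advancing time (a new reading comes with each control period).
- get_image(name): name is "scene" or "top" or "wrist"; returns a dict with "pixels" (420x560x3 uint8, red, green, blue), "vfov" (degrees; the focal length in pixels is half the picture's height over the tangent of half this angle, whatever the lens; pixels are square), "cx", "cy" (the principal point, pixels), "rvec" (rotation vector, rad) and "tvec" (3), from world to camera coordinates, as OpenCV has them; the wrist camera has in their place "hand_eye" (4x4, takes a point from camera to tool coordinates, whose origin is the TCP and whose axes are the tool frame's). Camera axes: x right, y down, z forward; pixel columns grow to the right and rows downward; lengths in m; the calibration is good to about 2 mm. The wrist camera is an equidistant fisheye: a pixel r from the principal point sees the ray r / f radians off the axis. A picture is of the moment at which its call begins: read the wrist's pose just before it. There is no depth.
- sign_off(): hands the job in, once; it reports no verdict.
Trained networks look in a picture, given as the dict that the camera call returned (one of the last four; its "shot" number tells which), for a name from the list of things; names that differ only in an ending like _2 or _b are one class to them, and where a whole thing is asked for, a point or a joint stands for the part that bears it (a point fixed in the world has none). Each returns a list of dicts, best first, with "p" (0 to 1); they miss things now and then, are a little off and sometimes report something else, mostly with a low value. They report only what shows in the picture. A call takes as long as a camera call. They do not tell look-alikes from the thing itself.
- masks_of(picture, label): "region" (420x560 bool, what is visible of it) and "xy" ([column, row] in pixels, amid what is visible of it).
The state is a dict: "clock": time; "qpos": joint angles; "qd": joint speeds; "effort": joint torques, N m; "position": TCP position; "ee_rot": TCP orientation; "contact_force": force on the tool from outside, world axes, zero at the start; "moment": the same for the moment, N m; "width": finger opening in m.
Only numpy, scipy, OpenCV 4.12 (cv2) and the standard library are available. Lean on these libraries where they do the work, as an engineer would, in place of code of your own. Each camera call takes 0.05 s, during which the arm holds its last target. There are 200 camera calls.

## Working session

There is one attempt and no reset: what is moved stays moved. The work goes in short steps, Python scripts to look and compute and a tool call to move; the robot and the scene stay as the last step left them, time stands still between calls to the robot, and variables do not carry over. Pictures are saved under pics/ and viewed, about 8 in all and at most 12, crops included, and the job is handed in when it is done.

Besides the shell and the picture viewer there is one more tool, called after "Call:" in YAML: its name, and indented under it one key for each argument. play_rows: Moves the arm, as the interface text tells. Its arguments: {"type":"object","properties":{"series":{"type":"array"},"squeeze":{"type":"number"}},"required":["series"]}

```bash
mkdir -p pics
cat > h.py <<'E'
import numpy as np, cv2
from rig import *
def save(im,n): cv2.imwrite(f'pics/{n}.png',cv2.cvtColor(im['pixels'],cv2.COLOR_RGB2BGR))
def cam(im):
    R=cv2.Rodrigues(np.array(im['rvec'],float))[0]; t=np.array(im['tvec'],float).ravel()
    f=210/np.tan(np.radians(im['vfov'])/2)
    return R,t,f
def ray(im,uv):
    R,t,f=cam(im); d=R.T@np.array([(uv[0]-im['cx'])/f,(uv[1]-im['cy'])/f,1.]); return -R.T@t,d/np.linalg.norm(d)
def atz(im,uv,z):
    o,d=ray(im,uv); return o+d*(z-o[2])/d[2]
def proj(im,P):
    R,t,f=cam(im); c=R@np.array(P,float)+t; return np.array([im['cx']+f*c[0]/c[2],im['cy']+f*c[1]/c[2]])
E
python3 - <<'E'
from h import *
for n in ['scene','top']:
    im=get_image(n); save(im,n)
    print(n,ray(im,(im['cx'],im['cy'])))
    for l,z in [('blue_handle',.183),('blue_shutter',.15),('yellow_shutter',.15),('dropper_bottle',.045)]:
        for m in masks_of(im,l)[:3]:
            print(l,round(m['p'],2),np.round(m['xy']),m['region'].sum(),np.round(atz(im,m['xy'],z),3))
E
```

```text
scene (array([-0.06605044,  0.43419782,  0.80187622]), array([ 0.58712258, -0.46749089, -0.66086258]))
blue_handle 0.75 [180. 249.] 8024 [0.507 0.22  0.183]
blue_shutter 0.95 [180. 245.] 8001 [0.546 0.202 0.15 ]
yellow_shutter 0.74 [333. 148.] 3708 [ 0.602 -0.297  0.15 ]
yellow_shutter 0.22 [285. 253.] 416 [0.391 0.049 0.15 ]
dropper_bottle 0.82 [256. 244.] 414 [0.532 0.021 0.045]
dropper_bottle 0.8 [285. 256.] 447 [ 0.457 -0.008  0.045]
dropper_bottle 0.72 [276. 222.] 394 [ 0.561 -0.063  0.045]
top (array([ 0.45477052, -0.00798112,  0.88808395]), array([ 0.06884787,  0.00120808, -0.99762644]))
blue_handle 0.96 [137. 202.] 11142 [0.518 0.225 0.183]
blue_shutter 0.8 [136. 203.] 10894 [0.518 0.237 0.15 ]
yellow_shutter 0.67 [413. 167.] 11059 [ 0.57  -0.265  0.15 ]
dropper_bottle 0.84 [262. 193.] 284 [0.54  0.013 0.045]
dropper_bottle 0.76 [299. 185.] 325 [ 0.556 -0.065  0.045]
dropper_bottle 0.6 [275. 231.] 288 [ 0.461 -0.011  0.045]
```

View pics/scene.png

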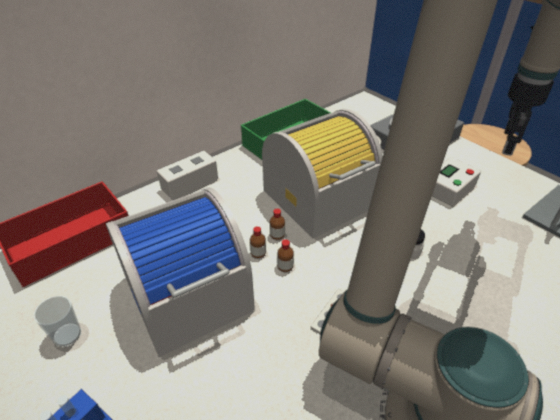

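View pics/top.png

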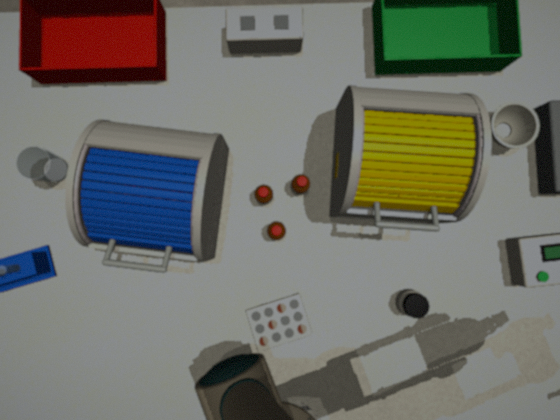

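The scene shows the blue cabinet on the left, with its bar at about (170..225, 290..265). In the top picture the bar runs roughly (105,262)–(168,268). There are three bottles in the gap. The one nearest the base is at about (275,231). I'll zoom in for the bar ends.

Run:
```python
from h import *
a=cv2.imread('pics/top.png')[225:285,80:200]; b=cv2.imread('pics/scene.png')[245:315,150:250]
a=cv2.resize(a,(780,390),interpolation=cv2.INTER_CUBIC)[:290+100]; b=cv2.resize(b,(300,210),interpolation=cv2.INTER_CUBIC)
c=np.zeros((600,780,3),np.uint8); c[:390]=a; c[390:600,:300]=b
cv2.imwrite('pics/z1.png',c)
im=get_image('top')
for uv in [(105,264),(167,270),(137,267)]: print(atz(im,uv,.183).round(4))
m=masks_of(im,'blue_shutter')[0]['region']
print(cv2.minAreaRect(np.argwhere(m)[:,::-1].astype(np.float32)))
```

```text
[0.4125 0.2802 0.183 ]
[0.3994 0.1745 0.183 ]
[0.4059 0.2256 0.183 ]
((136.77493286132812, 210.87789916992188), (117.27422332763672, 116.3549575805664), 6.674469470977783)
```

View pics/z1.png

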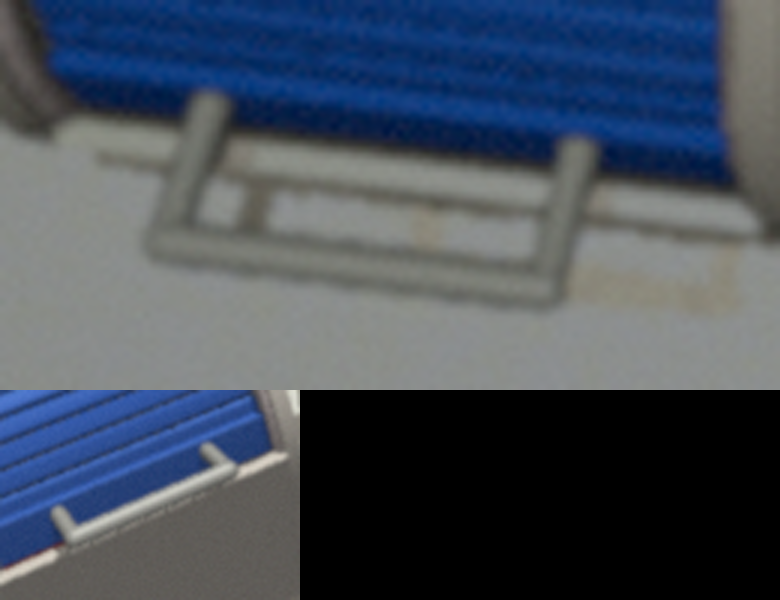

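Run:
```python
from h import *
a=get_image('top');b=get_image('scene')
P=[]
for u,v in [((105.4,262.2),(174.3,294)),((164.3,269.2),(226.7,271))]:
    o,d=ray(a,u);q,e=ray(b,v)
    s=np.linalg.lstsq(np.c_[d,-e],q-o,rcond=None)[0]; x,y=o+s[0]*d,q+s[1]*e
    print('tri',((x+y)/2).round(4),np.linalg.norm(x-y).round(4),'atz',atz(a,u,.183).round(4)); P.append(atz(a,u,.183))
dl=P[0]-P[1]; print('mid',(P[0]+P[1])/2,'len',np.linalg.norm(dl),'yaw',np.arctan2(-dl[0],dl[1]))
s=get_state(); from scipy.spatial.transform import Rotation as R
w,x,y,z=s['ee_rot']; M=R.from_quat([x,y,z,w]).as_matrix(); print(s['position'],M.round(3),s['width'],s['clock'],tips_ahead if not callable(tips_ahead) else tips_ahead())
```

```text
tri [0.4161 0.2803 0.183 ] 0.0019 atz [0.4155 0.2795 0.183 ]
tri [0.4013 0.1795 0.1832] 0.0012 atz [0.4009 0.1791 0.183 ]
mid [0.40823175 0.22929443 0.183     ] len 0.10152420556443871 yaw -0.14461198099994366
[ 0.26030019 -0.51274717  0.24235055] [[ 0.453 -0.892  0.   ]
 [-0.892 -0.453 -0.   ]
 [ 0.     0.    -1.   ]] 0.08525355019744842 0.7 0.011
```

Call:
play_rows:
  series:
    - {"dz":30}
    - {"dz":30}
    - {"dz":10,"dy":30,"turn":0.08}
    - {"dx":7,"dy":38,"turn":0.08}
    - {"dx":7,"dy":38,"turn":0.08}
    - {"dx":7,"dy":38,"turn":0.08}
    - {"dx":7,"dy":38,"turn":0.08}
    - {"dx":7,"dy":38,"turn":0.08}
    - {"dx":7,"dy":38,"turn":0.08}
    - {"dx":7,"dy":38,"turn":0.08}
    - {"dx":7,"dy":38,"turn":0.08}
    - {"dx":7,"dy":38,"turn":0.08}
    - {"dx":7,"dy":38,"turn":0.08}
    - {"dx":7,"dy":38,"turn":0.08}
    - {"dx":7,"dy":38}
    - {"dx":7,"dy":38}
    - {"dx":7,"dy":38}
    - {"dx":7,"dy":38}
    - {"dx":7,"dy":38,"fingers":0.15}
    - {"fingers":0.15}
  squeeze: 25

```text
invalid input at $.series[0]: expected keys fingers, dx, dy, dz, turn
```

Call:
play_rows:
  series:
    - {"fingers":-1,"dx":0,"dy":0,"dz":30,"turn":0}
    - {"fingers":-1,"dx":0,"dy":0,"dz":30,"turn":0}
    - {"fingers":-1,"dx":0,"dy":30,"dz":10,"turn":0.08}
    - {"fingers":-1,"dx":7,"dy":38,"dz":0,"turn":0.08}
    - {"fingers":-1,"dx":7,"dy":38,"dz":0,"turn":0.08}
    - {"fingers":-1,"dx":7,"dy":38,"dz":0,"turn":0.08}
    - {"fingers":-1,"dx":7,"dy":38,"dz":0,"turn":0.08}
    - {"fingers":-1,"dx":7,"dy":38,"dz":0,"turn":0.08}
    - {"fingers":-1,"dx":7,"dy":38,"dz":0,"turn":0.08}
    - {"fingers":-1,"dx":7,"dy":38,"dz":0,"turn":0.08}
    - {"fingers":-1,"dx":7,"dy":38,"dz":0,"turn":0.08}
    - {"fingers":-1,"dx":7,"dy":38,"dz":0,"turn":0.08}
    - {"fingers":-1,"dx":7,"dy":38,"dz":0,"turn":0.08}
    - {"fingers":-1,"dx":7,"dy":38,"dz":0,"turn":0.08}
    - {"fingers":-1,"dx":7,"dy":38,"dz":0,"turn":0}
    - {"fingers":-1,"dx":7,"dy":38,"dz":0,"turn":0}
    - {"fingers":-1,"dx":7,"dy":38,"dz":0,"turn":0}
    - {"fingers":0.15,"dx":7,"dy":38,"dz":0,"turn":0}
    - {"fingers":0.15,"dx":0,"dy":0,"dz":0,"turn":0}
    - {"fingers":0.15,"dx":0,"dy":0,"dz":0,"turn":0}
  squeeze: 25

```text
clock: 2.37
position: [0.3611, 0.1145, 0.3163]
ee_rot: [0.0, 0.999, -0.047, 0.009]
contact_force: [-1.1, -0.8, -0.2]
width: 0.0515
```

Call:
play_rows:
  series:
    - {"fingers":0.15,"dx":12,"dy":34,"dz":0,"turn":-0.05}
    - {"fingers":0.15,"dx":12,"dy":34,"dz":0,"turn":0}
    - {"fingers":0.15,"dx":12,"dy":34,"dz":0,"turn":0}
    - {"fingers":0.15,"dx":7,"dy":15,"dz":-10,"turn":0}
    - {"fingers":0.15,"dx":0,"dy":0,"dz":0,"turn":0}
    - {"fingers":0.15,"dx":0,"dy":0,"dz":0,"turn":0}

```text
clock: 2.87
position: [0.407, 0.2299, 0.3069]
ee_rot: [0.002, 0.997, -0.078, 0.01]
contact_force: [-0.5, 0.1, -0.4]
width: 0.0366
```

Run:
```python
from h import *
from scipy.spatial.transform import Rotation as R
s=get_state(); im=get_image('wrist'); w,x,y,z=s['ee_rot']; M=R.from_quat([x,y,z,w]).as_matrix(); p=np.array(s['position'])
print(p.round(4),M.round(3).tolist(),s['width'])
f=210/np.tan(np.radians(im['vfov'])/2); H=np.array(im['hand_eye'])
def wp(P):
    t=M.T@(np.array(P)-p); c=H[:3,:3].T@(t-H[:3,3]); r=np.hypot(c[0],c[1]); k=f*np.arctan2(r,c[2])/r; return np.array([im['cx']+k*c[0],im['cy']+k*c[1]])
px=im['pixels'][...,::-1].copy()
for P in [(.4155,.2795,.183),(.4009,.1791,.183),(.408,.2295,.183)]:
    u=wp(P); print(u.round()); cv2.circle(px,tuple(int(a) for a in u),3,(0,0,255),1)
cv2.imwrite('pics/w1.png',px)
```

```text
[0.407  0.2299 0.3069] [[0.988, -0.155, 0.02], [-0.155, -0.988, -0.006], [0.021, 0.003, -1.0]] 0.036619628269758814
[274. 146.]
[275. 263.]
[274. 207.]
```

View pics/w1.png

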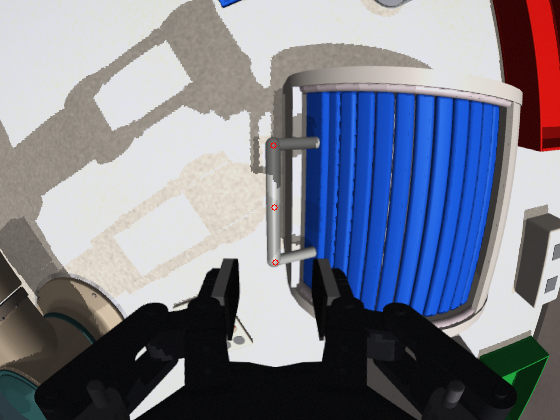

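The wrist view confirms the bar. The projected points (274,146), (275,263) and (274,207) lie on it. Descending now.

Call:
play_rows:
  series:
    - {"fingers":0.15,"dx":-3,"dy":0,"dz":-30,"turn":0}
    - {"fingers":0.15,"dx":0,"dy":0,"dz":-30,"turn":0}
    - {"fingers":0.15,"dx":0,"dy":0,"dz":-25,"turn":0}
    - {"fingers":0.15,"dx":0,"dy":0,"dz":-20,"turn":0}
    - {"fingers":0.15,"dx":0,"dy":0,"dz":-10,"turn":0}
    - {"fingers":0.15,"dx":0,"dy":0,"dz":0,"turn":0}

```text
clock: 3.42
position: [0.4039, 0.218, 0.1924]
ee_rot: [0.003, 0.996, -0.085, 0.014]
contact_force: [-0.7, 0.5, 0.4]
width: 0.0362
```

Call:
play_rows:
  series:
    - {"fingers":0.15,"dx":2,"dy":8,"dz":-10,"turn":0}
    - {"fingers":0.15,"dx":0,"dy":3,"dz":-5,"turn":0}
    - {"fingers":0.15,"dx":0,"dy":0,"dz":0,"turn":0}

```text
clock: 3.67
position: [0.4071, 0.2266, 0.1786]
ee_rot: [0.002, 0.996, -0.088, 0.016]
contact_force: [-0.0, 0.1, -1.0]
width: 0.0363
```

Call:
play_rows:
  series:
    - {"fingers":0.6,"dx":0,"dy":0,"dz":0,"turn":0.03}
    - {"fingers":1,"dx":0,"dy":0,"dz":0,"turn":0}
    - {"fingers":1,"dx":0,"dy":0,"dz":0,"turn":0}
    - {"fingers":1,"dx":0,"dy":0,"dz":0,"turn":0}
    - {"fingers":1,"dx":0,"dy":0,"dz":0,"turn":0}
  squeeze: 30

```text
clock: 4.08
position: [0.4075, 0.2269, 0.1799]
ee_rot: [0.002, 0.997, -0.073, 0.016]
contact_force: [0.0, 0.5, -2.8]
width: 0.0109
```

Call:
play_rows:
  series:
    - {"fingers":1,"dx":4,"dy":-0.6,"dz":8,"turn":0}
    - {"fingers":1,"dx":4.5,"dy":-0.6,"dz":8,"turn":0}
    - {"fingers":1,"dx":5,"dy":-0.7,"dz":7.5,"turn":0}
    - {"fingers":1,"dx":5.4,"dy":-0.8,"dz":7,"turn":0}
    - {"fingers":1,"dx":5.8,"dy":-0.8,"dz":7,"turn":0}
    - {"fingers":1,"dx":6,"dy":-0.9,"dz":6.5,"turn":0}

```text
clock: 4.58
position: [0.4381, 0.2223, 0.2256]
ee_rot: [0.002, 0.997, -0.073, 0.013]
contact_force: [-0.3, 0.9, -6.0]
width: 0.0107
```

Call:
play_rows:
  series:
    - {"fingers":1,"dx":7.7,"dy":-1.1,"dz":6.5,"turn":0}
    - {"fingers":1,"dx":8.2,"dy":-1.2,"dz":6.5,"turn":0}
    - {"fingers":1,"dx":8.5,"dy":-1.2,"dz":6,"turn":0}
    - {"fingers":1,"dx":9,"dy":-1.3,"dz":5,"turn":0}
    - {"fingers":1,"dx":9.3,"dy":-1.4,"dz":4.5,"turn":0}
    - {"fingers":1,"dx":9.5,"dy":-1.4,"dz":4,"turn":0}

```text
clock: 5.08
position: [0.4931, 0.214, 0.2625]
ee_rot: [0.002, 0.997, -0.074, 0.011]
contact_force: [0.7, 0.1, -9.3]
width: 0.0105
```

Call:
play_rows:
  series:
    - {"fingers":1,"dx":10,"dy":-1.5,"dz":2,"turn":0}
    - {"fingers":1,"dx":10,"dy":-1.5,"dz":1.5,"turn":0}
    - {"fingers":1,"dx":10,"dy":-1.5,"dz":1,"turn":0}
    - {"fingers":1,"dx":10,"dy":-1.5,"dz":0.5,"turn":0}
    - {"fingers":1,"dx":10,"dy":-1.5,"dz":0,"turn":0}
    - {"fingers":1,"dx":10,"dy":-1.5,"dz":-0.5,"turn":0}

```text
clock: 5.58
position: [0.5587, 0.2041, 0.2723]
ee_rot: [0.001, 0.997, -0.074, 0.012]
contact_force: [-1.1, 1.0, -6.6]
width: 0.0107
```

Call:
play_rows:
  series:
    - {"fingers":1,"dx":10,"dy":-1.5,"dz":-2,"turn":0}
    - {"fingers":1,"dx":10,"dy":-1.5,"dz":-3,"turn":0}
    - {"fingers":1,"dx":7,"dy":-1,"dz":-3,"turn":0}
    - {"fingers":1,"dx":5,"dy":-0.8,"dz":-2,"turn":0}
    - {"fingers":1,"dx":0,"dy":0,"dz":0,"turn":0}

```text
clock: 6.0
position: [0.5918, 0.1991, 0.2648]
ee_rot: [0.0, 0.997, -0.074, 0.008]
contact_force: [2.8, -0.4, -4.6]
width: 0.0108
```

Call:
play_rows:
  series:
    - {"fingers":0.3,"dx":0,"dy":0,"dz":0,"turn":0}
    - {"fingers":0.2,"dx":0,"dy":0,"dz":0,"turn":0}
    - {"fingers":0.2,"dx":0,"dy":0,"dz":0,"turn":0}
    - {"fingers":0.2,"dx":0,"dy":0,"dz":10,"turn":0}
    - {"fingers":0.2,"dx":0,"dy":0,"dz":25,"turn":0}
    - {"fingers":0.2,"dx":0,"dy":0,"dz":35,"turn":0}
    - {"fingers":0.2,"dx":0,"dy":0,"dz":35,"turn":0}
    - {"fingers":0.2,"dx":-30,"dy":0,"dz":0,"turn":0}
    - {"fingers":0.2,"dx":-40,"dy":0,"dz":0,"turn":0}
    - {"fingers":0.2,"dx":-40,"dy":0,"dz":0,"turn":0}
    - {"fingers":0.2,"dx":-40,"dy":0,"dz":0,"turn":0}
    - {"fingers":0.2,"dx":-40,"dy":0,"dz":0,"turn":0}
    - {"fingers":0.2,"dx":0,"dy":0,"dz":0,"turn":0}
    - {"fingers":0.2,"dx":0,"dy":0,"dz":0,"turn":0}

```text
clock: 7.17
position: [0.4027, 0.1964, 0.3778]
ee_rot: [-0.0, 0.997, -0.076, 0.017]
contact_force: [-0.0, -0.4, 0.6]
width: 0.0343
```

Run:
```python
from h import *
s=get_state(); print(s['clock'],s['position'],s['contact_force'],s['width'])
a=get_image('top');b=get_image('scene'); save(b,'s2'); 
for im in (a,b):
  for m in masks_of(im,'dropper_bottle')[:3]: print(round(m['p'],2),np.round(m['xy']),atz(im,m['xy'],.045).round(3))
n=np.array([.9896,-.144,0]); B=np.array([.408,.2295,.183]); E=B+n*.187+[0,0,.078]; print('expected bar',E,proj(a,E),proj(b,E))
px=np.concatenate([a['pixels'],b['pixels']],0)[...,::-1].copy()
cv2.circle(px,tuple(proj(a,E).astype(int)),4,(0,0,255),1); cv2.circle(px,tuple((proj(b,E)+[0,420]).astype(int)),4,(0,0,255),1)
cv2.imwrite('pics/end.png',np.concatenate([px[:420],px[420:]],1)[50:330,:][:, :1120]) 
cv2.imwrite('pics/end.png',cv2.resize(cv2.imread('pics/end.png'),(800,200),interpolation=cv2.INTER_AREA))
e=np.concatenate([px[60:360,0:400],px[420+100:420+400,60:460]],1); cv2.imwrite('pics/end2.png',e)
```

```text
7.1667 [0.40266907 0.19643752 0.37778103] [-0.02992918 -0.35140393  0.61533753] 0.034284348754617694
0.89 [298. 184.] [ 0.557 -0.062  0.045]
0.87 [278. 230.] [ 0.464 -0.018  0.045]
0.78 [264. 195.] [0.536 0.009 0.045]
0.64 [275. 225.] [ 0.555 -0.055  0.045]
0.57 [254. 246.] [0.528 0.029 0.045]
0.55 [286. 254.] [ 0.46  -0.014  0.045]
expected bar [0.5930552 0.202572  0.261    ] [134.56283874 148.70452042] [159.24567549 192.84642646]
```

View pics/end2.png

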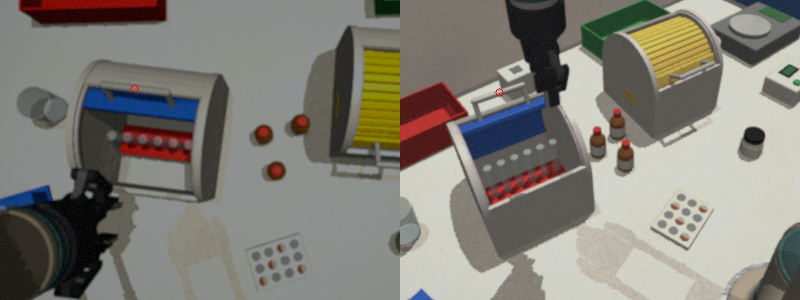

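The shutter is fully open with the bar at its expected place (134,149 in top). The bottles are standing and the yellow shutter is shut.

```bash
python3 -c "
from rig import *
print(sign_off())"
```

```text
the job is handed in; nothing more can be done
None
```

The blue shutter is fully open and stayed open by itself after I let go. I gripped its bar from above, rolled it along its arc to the stop, released it, and drew the arm up and away. I handed the job in at about 7.3 s.

- **Blue shutter:** in the last pictures, taken about a second after release, the bar was at the spot expected for fully open, to within what the picture shows. The test tubes are in view.
- **Yellow shutter:** it looked shut in both pictures.
- **Dropper bottle:** all three bottles were standing. The nearest one, the dropper bottle, measured within 8 mm of where it was before, which is about the detector's scatter, and the arm never came near it.
- **Forces:** the largest reading I saw at the end of any move was about 9 N, during the opening. At the last check the robot was clear of everything, with under 1 N showing.
- **Small disagreement:** past the middle of the arc the tool sat 4 to 6 mm higher than planned. The bar probably slid slightly between the pads, but the grip held.

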